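Set the irrigation unit to full flow and start it

TASK

Start a full flush on the irrigation unit: with a fingertip, push the upright lever on its deck out of the closed position, past the first detent (half flow) and all the way to the second stop at the far end of its slot. Only then press the wide oblong key on the start pad fully down and let it come back up. Do not press the round key of the look-alike call pad, pick nothing up, and leave the loose things around where they stand.

Things in the scene. Friction and masses are not known exactly. Their poses are not given: they have to be found in the camera images.
- irrigator: White box-shaped irrigation unit, fixed, 170 (x) x 300 (y) x 60 mm high, origin at the centre of its underside. Its deck (top face) is at 60 mm. A reservoir 66 mm in diameter stands on the deck at (45, -110) mm, its top 174 mm above the table. The lever slot lies on the deck along the unit's own y axis at x = -45 mm, from y = 0 (closed) to y = 48 mm (second stop).
- flow_lever (a joint): Travel of the lever along the unit's +y axis, in m: 0 closed, 0.024 first detent (half flow, one pip beside the slot), 0.048 second stop (full flow, two pips; hard end of the travel). A sprung detent holds it at each of these three places: pushing it out of one takes up to about 10 N (friction included), after which it moves easily into the next; left half-way it may stay there.
- lever_top (a point): Centre of the top of the lever: an upright grey paddle, 30 mm along the unit's x, 10 mm along its y (the slide direction), 34 mm high, its foot 1 mm above the deck; so its top is 95 mm above the table. It moves with the lever; its axes are those of the unit.
- start_pad: White start pad, fixed, 85 x 95 x 32 mm high, origin at the centre of its underside; it carries the wide oblong key.
- start_key_top (a point): Centre of the top face of the oblong start key, 30 mm (pad's x) by 60 mm (pad's y), 41.5 mm above the table when up; pressed straight down.
- start_key (a joint): Travel of the start key in m: 0 up, 0.006 fully down; a spring raises it again (2 N to start, 5 N fully down).
- call_pad: White call pad, fixed, same housing as the start pad (85 x 95 x 32 mm high), origin at the centre of its underside, with a small round key 26 mm in diameter; the two pads may stand in either place. Not to be used.
- call_key (a joint): Travel of the round call key in m: 0 up, 0.006 down. Leave it up.
- dappen: Small amber glass dish, 34 mm in diameter, 26 mm high, standing on the unit's deck near the closed end of the slot; origin at the centre of its underside. Bystander: leave it where it stands.
- dropper_a: Small black dropper bottle, 32 mm diameter, 62 mm high; origin at the centre of its underside. Bystander: leave it where it stands.
- dropper_b: Small black dropper bottle like the other, 32 mm diameter, 62 mm high; origin at the centre of its underside. Bystander: leave it where it stands.
- paste_jar: White jar, 60 mm diameter, 55 mm high; origin at the centre of its underside. Bystander: leave it where it stands.
- rinse_cup: White plastic cup, 66 mm diameter at the rim, 75 mm high; origin at the centre of its underside. Bystander: leave it where it stands.
- bur_block: Aluminium block with six small holes, 50 x 70 x 25 mm high; origin at the centre of its underside. Bystander: leave it where it stands.
- spatula: Mixing spatula, flat steel blade with a wooden handle, lying along its x axis, 160 mm long, under 25 mm high; origin at the centre of its underside. Bystander: leave it where it stands.
Mind the look-alikes: they are no part of the job. Leave any green or red look-alike of the start_pad alone.

How it is judged:
By the outcome, as a careful person would: the job done as asked, in the order asked, and still so for the second after the job is handed in, with the robot touching nothing.
It also fails if it takes over 43 s, if anything falls off the work surface, if the arm or the gripper's body presses on something with over 40 N, if the wrist force passes 120 N, or if a joint passes its speed limit or range.

ROBOT

A 7-joint arm with a two-finger parallel gripper is mounted at the origin on the work surface. World frame = base frame: x ahead of the robot, y to its left, z up, the work surface at z = 0. Lengths are in m, angles in degrees, forces in N, time in s.
With the tool pointing down it reaches from about 0.4 to 0.85 m from the base axis. Payload 10.4 kg.
Tool frame: the origin (TCP) lies midway between the tips of the shut fingers; the grasp point (between the pads) lies 19 mm behind it; z points along the fingers, x is the direction in which the jaws open and shut, and the axes are right-handed (so a half turn about z gives the same grasp; the last joint's range is limited). The gripper opens to 85 mm and grips with 20 to 120 N. Pads are 22 mm wide; open, the fingers measure 114 mm over their backs; the gripper's body (76 mm by 85 mm) begins 54 mm behind the grasp point. The pads swing forward as they close: fully open they stand 13 mm farther back than shut.
Start: joints at [-65.982, 19.034, -3.707, 83.658, 1.238, 77.344, -5.071], TCP at [0.267, 0.565, 0.231] pointing down, gripper open.
Joint ranges: [-148.97, 148.97], [-28.65, 121.19], [-84.17, 76.75], [9.2, 138.47], [-72.65, 252.65], [3.7, 117.97], [-149.18, 149.18]. Speed limits (degrees/s): [127.2, 127.2, 159.86, 159.86, 180, 180, 180].

INTERFACE

Orientations are given as a 3x3 rotation matrix whose columns are the frame's x, y, z axes.
In Python, from station import bot gives the robot as it stands.
- The arm moves only by the tool send_rows, never from a script. Its argument "steps" is a list of rows, each a list of 2 entries, a list of its own where there are three numbers: the shift along the tool's x, y, z in m, then the turn about the tool's z in units of 6 degrees (1.0 is 6 degrees). In form: [[[x, y, z], spin], ...]. A call has 1 to 10 rows; each row shifts and turns the commanded pose from where the row before left it, along the tool's axes as they then stand; what a row does not reach is not made up. A row lasts 1/12 s, in which the tool goes at most 41.7 mm and 7.16 degrees, less where a joint would pass 70% of its speed; a pose out of reach is approached as far as the arm can. A call is refused whole if a number of a shift passes 0.0417 or a number of a turn 1, either way. A call with a gripper value outside its range is refused whole. "jaw" is the opening in per cent of the stroke, from 0 (shut) to 100 (fully open), set as the call begins (left out, the last holds). The fingers move at their own pace and stop on an object; the grip force is fixed at half the most. Time passes only in rows, so rows that do not move let the fingers close. It gives the time, the measured TCP pose, the force and the opening at its end, in the units of the state.
- bot.get_state(): the state, without advancing time (a new reading comes with each control period).
- bot.get_image(name): name is "scene" or "side" or "wrist"; returns (picture, depth): 420x560x3 uint8, red, green, blue; 420x560 float32, m along the optical axis (not along the pixel's ray), 0 where there is no reading.
- bot.camera_model(name): a dict with "vertical_fov" (degrees; the focal length in pixels is half the picture's height over the tangent of half this angle, whatever the lens; pixels are square), "cx", "cy" (the principal point, pixels), "position" and "attitude" of the camera in the world; the wrist camera has in their place "hand_eye" (4x4, takes a point from camera to tool coordinates, whose origin is the TCP and whose axes are the tool frame's). Camera axes: x right, y down, z forward; pixel columns grow to the right and rows downward; lengths in m; the calibration is good to about 2 mm. A picture is of the moment at which its call begins: read the wrist's pose just before it. camera_model takes no time and is no camera call.
- bot.finish_job(): hands the job in, once; it reports no verdict.
The state is a dict: "time_s": time; "joint_pos": joint angles; "qd": joint speeds; "effort": joint torques, N m; "eef_pos": TCP position; "orientation": TCP orientation; "wrist_force": force on the tool from outside, world axes, zero at the start; "ft_torque": the same for the moment, N m; "gripper_width": opening from 0.0 (shut) to 1.0 (fully open).
Only numpy, scipy, OpenCV 4.12 (cv2) and the standard library are available. Lean on these libraries where they do the work, as an engineer would, in place of code of your own. Each camera call takes 0.05 s, during which the arm holds its last target.

## Working session

There is one attempt and no reset: what is moved stays moved. The work goes in short steps, Python scripts to look and compute and a tool call to move; the robot and the scene stay as the last step left them, time stands still between calls to the robot, and variables do not carry over. Pictures are saved under pics/ and viewed, and the job is handed in when it is done.

Besides the shell and the picture viewer there is one more tool, called after "Request:" as name(argument=value, ...), one argument or row to a line, values as JSON. send_rows: Moves the arm, as the interface text tells. Its arguments: {"type":"object","properties":{"steps":{"type":"array"},"jaw":{"type":"number"}},"required":["steps"]}

```bash
mkdir -p pics; ls
cat > h.py <<'E'
from station import bot
import numpy as np, cv2
def K(n):
    m=bot.camera_model(n); f=210/np.tan(np.radians(m['vertical_fov'])/2); return m,f
E
python3 - <<'E'
from h import *
for n in ("scene","side"):
    im,d=bot.get_image(n); cv2.imwrite(f"pics/{n}0.png",im[:,:,::-1]); np.savez(f"{n}0.npz",im=im,d=d)
    print(n,bot.camera_model(n))
s=bot.get_state()
im,d=bot.get_image("wrist"); cv2.imwrite("pics/wrist0.png",im[:,:,::-1]); print(bot.camera_model("wrist"));print(s)
E
```

```text
pics
scene {'vertical_fov': 52.42490089897227, 'cx': 287.62536586121206, 'cy': 208.04596024243133, 'position': array([1.32281996, 0.43594987, 0.76876999]), 'attitude': array([[-0.51134108,  0.49176723, -0.70476612],
       [ 0.85936726,  0.28853269, -0.422181  ],
       [-0.00426672, -0.82153142, -0.57014728]])}
side {'vertical_fov': 57.816857662454055, 'cx': 277.72035601822444, 'cy': 210.4338333751061, 'position': array([-0.04580171, -0.7844066 ,  0.80105576]), 'attitude': array([[ 0.80747972, -0.37951972,  0.45159858],
       [-0.58964875, -0.49715659,  0.63651369],
       [-0.01705429, -0.78025643, -0.6252272 ]])}
{'vertical_fov': 66.3021476620347, 'cx': 278.8636953981927, 'cy': 209.19751345305144, 'hand_eye': array([[ 9.99999901e-01, -3.59971486e-04, -2.60030170e-04,
        -9.54873299e-04],
       [ 4.24783484e-04,  9.46106729e-01,  3.23854716e-01,
        -8.41239034e-02],
       [ 1.29437830e-04, -3.23854795e-01,  9.46106788e-01,
        -1.44308744e-01],
       [ 0.00000000e+00,  0.00000000e+00,  0.00000000e+00,
         1.00000000e+00]])}
{'time_s': 0.1, 'joint_pos': array([-65.98098532,  19.06625974,  -3.70691482,  83.70027074,
         1.23733514,  77.34419242,  -5.06996583]), 'qd': array([ 0.046975  ,  0.02713035, -0.03654009, -0.07616208,  0.11896049,
       -0.07754243, -0.00169265]), 'effort': array([ 1.86780017e-03, -6.26741123e+01,  4.95334261e-02, -3.92428172e+01,
        1.62190001e-02,  6.99161479e-03,  2.92010661e-06]), 'eef_pos': array([0.26709567, 0.56468389, 0.230626  ]), 'orientation': array([[ 4.27551221e-01,  9.03990997e-01, -4.80364371e-04],
       [ 9.03990279e-01, -4.27551488e-01, -1.14022978e-03],
       [-1.23613796e-03,  5.32619121e-05, -9.99999235e-01]]), 'wrist_force': array([-0.03208375, -0.41930268,  0.40856243]), 'ft_torque': array([-0.04104485,  0.00844819, -0.0175592 ]), 'gripper_width': 0.9996132785217889}
```

View pics/scene0.png

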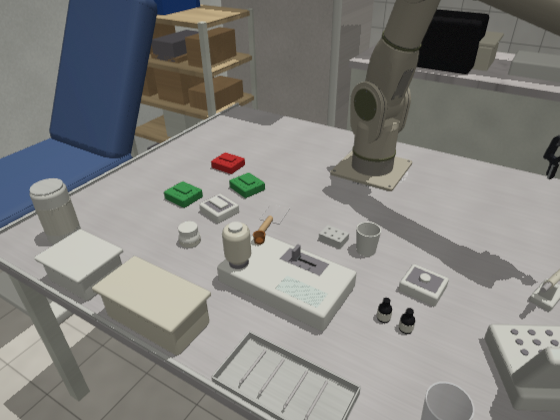

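View pics/side0.png

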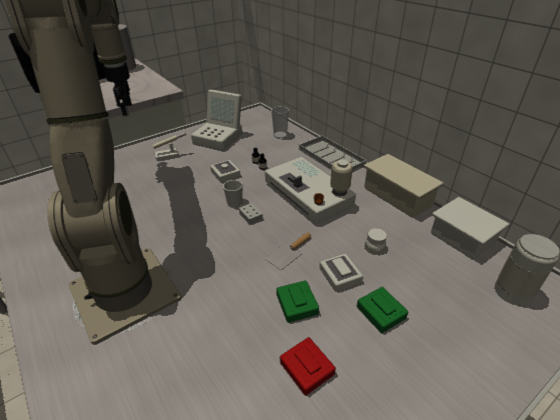

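View pics/wrist0.png

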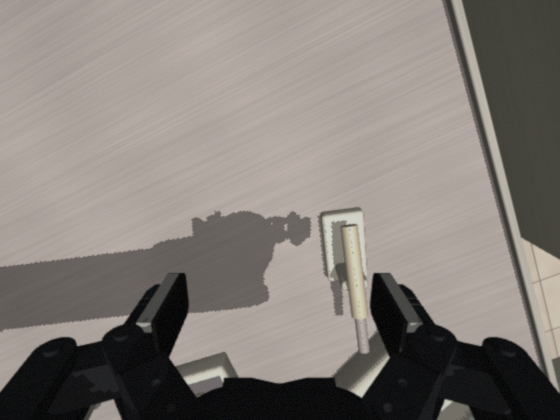

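The white pads are at scene (219,207) / side (341,270), which looks like the oblong key, and at scene (424,283) / side (225,170), which looks like the round key. The red and green pads are decoys. The unit is at scene (287,278), with its lever near (300,258). I'll enlarge these to confirm.

Run:
```python
from h import *
a=np.load("scene0.npz")['im'][:,:,::-1]; b=np.load("side0.npz")['im'][:,:,::-1]
def c(im,x,y,w,h,W,H): return cv2.resize(im[y:y+h,x:x+w],(W,H),interpolation=cv2.INTER_CUBIC)
top=np.hstack([c(a,215,215,150,110,400,293),c(b,255,145,110,81,400,293)])
bot_=np.hstack([c(a,190,190,60,44,400,293),c(b,195,150,60,44,400,293)])
cv2.imwrite("pics/crop0.png",np.vstack([top,bot_]))
```

```text
(no output)
```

View pics/crop0.png

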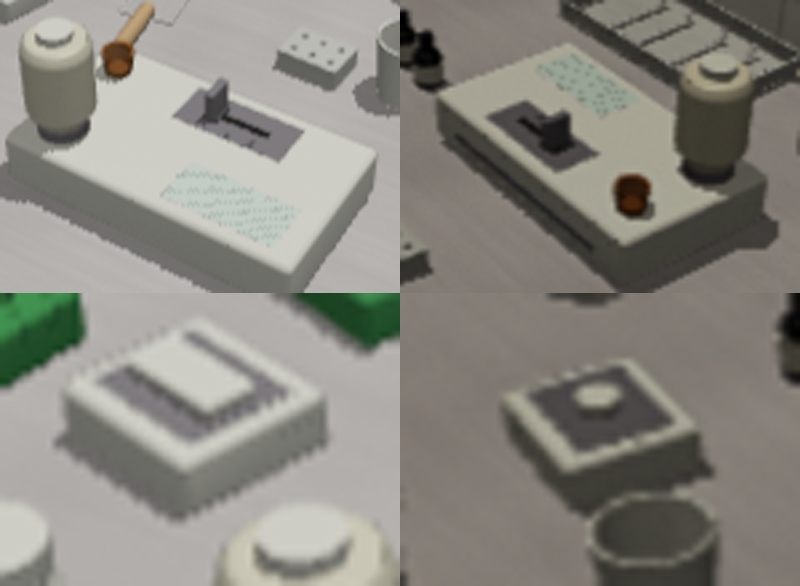

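Confirmed: the pad at scene (219,207) carries the oblong key, so it is the start pad, and the one at scene (424,283) carries the round key. The amber dish is at the reservoir end, on the closed side of the lever. Next I'll measure the poses.

```bash
cat >> h.py <<'E'
def cloud(n,d,eef=None,R=None):
    m,f=K(n); v,u=np.mgrid[0:420,0:560]
    P=np.stack([(u-m['cx'])/f*d,(v-m['cy'])/f*d,d],-1)
    if n=="wrist":
        H=m['hand_eye']; P=P@H[:3,:3].T+H[:3,3]; return P@R.T+eef
    return P@m['attitude'].T+m['position']
E
python3 - <<'E'
from h import *
C={}
for n in("scene","side"):
    z=np.load(n+"0.npz"); P=cloud(n,z['d']); P[z['d']==0]=np.nan; C[n]=P
    im=z['im']
    for nm,(u,v) in {"scene":dict(unit=(270,275),lever=(295,250),key=(219,204),call=(424,280),dap=(258,237),b1=(385,312),b2=(407,322),jar=(188,230),cup=(368,235),block=(334,235),spat=(263,230)),
      "side":dict(unit=(310,170),lever=(297,181),key=(341,267),call=(225,166),dap=(318,199))}[n].items(): print(n,nm,P[v,u].round(4))
A=np.concatenate([C["scene"].reshape(-1,3),C["side"].reshape(-1,3)]);A=A[np.isfinite(A).all(1)]
for n in C:
  B=C[n].reshape(-1,3)
  for c,zl,zh,r in ((C["scene"][275,270],.054,.066,.25),(C["scene"][204,219],.027,.046,.075),(C["scene"][204,219],.0375,.046,.06),(C["scene"][280,424],.027,.046,.075)):
    s=B[(abs(B[:,2]-(zl+zh)/2)<(zh-zl)/2)&(np.hypot(*(B[:,:2]-c[:2]).T)<r)]
    print(n,len(s),cv2.minAreaRect((s[:,:2]*1000).astype(np.float32)),np.median(s[:,2]))
E
```

```text
scene unit [0.7082 0.018  0.0605]
scene lever [0.6324 0.0427 0.0931]
scene key [ 0.5066 -0.297   0.0378]
scene call [0.5164 0.3345 0.0396]
scene dap [ 0.61   -0.0823  0.0674]
scene b1 [0.656  0.288  0.0358]
scene b2 [0.6612 0.3394 0.0385]
scene jar [ 0.6659 -0.2773  0.0515]
scene cup [0.4135 0.1502 0.0332]
scene block [0.4501 0.0643 0.0238]
scene spat [ 0.5243 -0.1255  0.0166]
side unit [0.7199 0.089  0.0583]
side lever [nan nan nan]
side key [ 0.4949 -0.3102  0.0412]
side call [0.5031 0.3253 0.0411]
side dap [ 0.6093 -0.081   0.0802]
scene 5528 ((766.592041015625, 35.833984375), (299.8519592285156, 366.9076843261719), 88.59042358398438) 0.058887563615986904
scene 469 ((501.8252258300781, -303.5556640625), (99.70067596435547, 85.62977600097656), 73.78363800048828) 0.03134224396339236
scene 102 ((502.08489990234375, -305.3743591308594), (61.66290283203125, 29.51136589050293), 73.97937774658203) 0.039784180474163044
scene 948 ((506.7887268066406, 333.5985107421875), (94.1762466430664, 86.97058868408203), 85.10633087158203) 0.03107977178317134
side 2240 ((721.1112060546875, 4.86944580078125), (368.3135070800781, 283.5497741699219), 88.54486846923828) 0.059996908028930374
side 820 ((498.3932189941406, -306.12127685546875), (96.86917877197266, 85.8452377319336), 76.99050903320312) 0.03256547276040067
side 188 ((498.2413330078125, -306.06024169921875), (58.739776611328125, 30.482868194580078), 75.90570068359375) 0.04129578773353887
side 308 ((502.09710693359375, 331.88763427734375), (103.27567291259766, 82.24021911621094), 85.12743377685547) 0.03246346459079935
```

Run:
```python
from h import *
for n,seed in (("scene",(270,275)),("side",(310,185))):
    z=np.load(n+"0.npz"); P=cloud(n,z['d']); Z=P[:,:,2]
    m=((abs(Z-.06)<.005)&(z['d']>0)).astype(np.uint8); m=cv2.morphologyEx(m,cv2.MORPH_OPEN,np.ones((3,3)))
    k,l,st,_=cv2.connectedComponentsWithStats(m)
    i=1+np.argmax([ (l[220:320,220:360]==j).sum() if n=="scene" else (l[150:215,265:355]==j).sum() for j in range(1,k)])
    s=P[l==i]; r=cv2.minAreaRect((s[:,:2]*1000).astype(np.float32)); print(n,st[i],len(s),r,np.median(s[:,2])); print(cv2.boxPoints(r).round(1).tolist())
    c=P[(Z>.066)&(Z<.1)&(abs(P[:,:,0]-.63)<.04)&(abs(P[:,:,1]-.03)<.05)]; print('lever',len(c),c.min(0),c.max(0),np.median(c,0)); 
    c2=c[c[:,2]>.089]; print('levertop',len(c2), c2.round(4).tolist()[:12])
    c=P[(Z>.066)&(Z<.1)&(abs(P[:,:,0]-.61)<.04)&(abs(P[:,:,1]+.08)<.04)]; print('dap',len(c),c.min(0),c.max(0))
    c=P[(Z>.08)&(Z<.2)&(abs(P[:,:,0]-.72)<.06)&(abs(P[:,:,1]+.08)<.08)]; print('res',len(c),c.min(0),c.max(0))
```

```text
scene [ 219  236  137   81 5240] 5240 ((669.4082641601562, 39.012664794921875), (298.78875732421875, 170.0746612548828), 88.38200378417969) 0.05891453917671907
[[580.2000122070312, -107.9000015258789], [750.2000122070312, -112.69999694824219], [758.5999755859375, 185.89999389648438], [588.5999755859375, 190.6999969482422]]
lever 96 [0.60766483 0.036523   0.06705773] [0.64011799 0.0466048  0.09622862] [0.62928319 0.04335573 0.08402591]
levertop 34 [[0.6153, 0.0385, 0.0949], [0.6113, 0.0391, 0.0922], [0.6098, 0.0411, 0.092], [0.6186, 0.0376, 0.0937], [0.6163, 0.0391, 0.0926], [0.6138, 0.0405, 0.0915], [0.6134, 0.0431, 0.0922], [0.6109, 0.0446, 0.0911], [0.6241, 0.0379, 0.0945], [0.6215, 0.0392, 0.0933], [0.6201, 0.0412, 0.0931], [0.6197, 0.0438, 0.0939]]
dap 129 [ 0.60064479 -0.09138306  0.06649446] [ 0.63484947 -0.05821007  0.08691167]
res 1027 [ 0.68427857 -0.10352161  0.0800607 ] [ 0.7446005  -0.03865355  0.17482275]
side [ 266  157   88   56 2098] 2098 ((666.5836791992188, 38.883888244628906), (303.0759582519531, 172.8025665283203), 88.54486846923828) 0.06001251964683563
[[576.4000244140625, -110.4000015258789], [749.0999755859375, -114.80000305175781], [756.7999877929688, 188.1999969482422], [584.0999755859375, 192.60000610351562]]
lever 68 [0.60509705 0.03191744 0.0660889 ] [0.63664594 0.04667541 0.09616087] [0.62003131 0.03701738 0.08345088]
levertop 24 [[0.624, 0.0439, 0.095], [0.6275, 0.043, 0.094], [0.6295, 0.0401, 0.0948], [0.6312, 0.037, 0.0957], [0.6366, 0.0383, 0.0928], [0.6177, 0.0467, 0.0921], [0.6199, 0.0441, 0.0926], [0.6201, 0.039, 0.0952], [0.625, 0.0398, 0.0928], [0.6244, 0.0338, 0.0962], [0.6296, 0.0349, 0.0935], [0.6365, 0.038, 0.0891]]
dap 96 [ 0.59974576 -0.09191882  0.06601131] [ 0.63146791 -0.05709032  0.08757918]
res 588 [ 0.67401497 -0.10715648  0.08067252] [ 0.73436434 -0.04374208  0.17691002]
```

Request:
send_rows(
  steps=[
    [[-0.0194,0.031,0],0],
    [[-0.0194,0.031,0],0],
    [[-0.0194,0.031,0],0],
    [[-0.0194,0.031,0],0],
    [[-0.0194,0.031,0],0],
    [[-0.0194,0.031,0],0],
    [[-0.0194,0.031,0],0],
    [[-0.0194,0.031,0],0],
    [[-0.0194,0.031,0],0],
  ],
  jaw=0,
)

```text
time_s: 0.9
eef_pos: [0.4454, 0.2861, 0.2313]
orientation: [[0.428, 0.904, -0.0], [0.904, -0.428, 0.0], [0.0, -0.0, -1.0]]
wrist_force: [1.3, 0.5, -0.2]
gripper_width: 0.003
```

Request:
send_rows(
  steps=[
    [[-0.0194,0.031,0],0],
    [[-0.0194,0.031,0],0],
    [[-0.0194,0.031,0],0],
    [[-0.0194,0.031,0],0],
    [[-0.0194,0.031,0],0],
    [[-0.0194,0.031,0],0],
    [[-0.0194,0.031,0],0],
    [[-0.0194,0.031,0],0],
    [[-0.0194,0.031,0],0],
  ],
)

```text
time_s: 1.65
eef_pos: [0.6229, 0.0092, 0.2311]
orientation: [[0.427, 0.904, -0.0], [0.904, -0.427, 0.0], [-0.0, -0.0, -1.0]]
wrist_force: [1.1, 0.4, 1.0]
gripper_width: -0.006
```

Request:
send_rows(
  steps=[
    [[0,0,0],1],
    [[0,0,0],1],
    [[0,0,0],1],
    [[0,0,0],1],
    [[0,0,0],1],
    [[0,0,0],1],
    [[0,0,0],1],
    [[0,0,0],1],
    [[0,0,0],1],
    [[0,0,0],1],
  ],
)

```text
time_s: 2.48
eef_pos: [0.6222, 0.0108, 0.231]
orientation: [[0.997, 0.077, -0.001], [0.077, -0.997, 0.0], [-0.001, -0.0, -1.0]]
wrist_force: [0.7, 0.3, -1.3]
gripper_width: 0.0
```

Request:
send_rows(
  steps=[
    [[0,0,0],1],
    [[0,0,0],0],
    [[0,0,0],0],
  ],
)

```text
time_s: 2.73
eef_pos: [0.6222, 0.0109, 0.231]
orientation: [[1.0, -0.019, -0.0], [-0.019, -1.0, -0.0], [-0.0, 0.0, -1.0]]
wrist_force: [0.0, 0.5, -0.6]
gripper_width: 0.0
```

Run:
```python
from h import *
s=bot.get_state(); im,d=bot.get_image("wrist"); cv2.imwrite("pics/wrist1.png",im[:,:,::-1])
P=cloud("wrist",d,s['eef_pos'],s['orientation']); Z=P[:,:,2]
c=P[(Z>.085)&(Z<.1)&(abs(P[:,:,0]-.63)<.06)&(abs(P[:,:,1]-.05)<.06)&(d>0)]; print(len(c),c.min(0),c.max(0)) 
if len(c): print(cv2.minAreaRect((c[:,:2]*1000).astype(np.float32)))
c=P[(Z>.07)&(Z<.1)&(P[:,:,1]<-.03)&(abs(P[:,:,0]-.61)<.04)&(d>0)]; print('dap',len(c), c.min(0) if len(c) else 0,c.max(0) if len(c) else 0)
```

```text
421 [0.60763254 0.03406229 0.08514408] [0.63701871 0.04432163 0.098376  ]
((622.3435668945312, 39.13142776489258), (9.80516529083252, 29.278911590576172), 88.52876281738281)
dap 68 [ 0.60078248 -0.07099558  0.0702456 ] [ 0.62394923 -0.06007847  0.0892496 ]
```

View pics/wrist1.png

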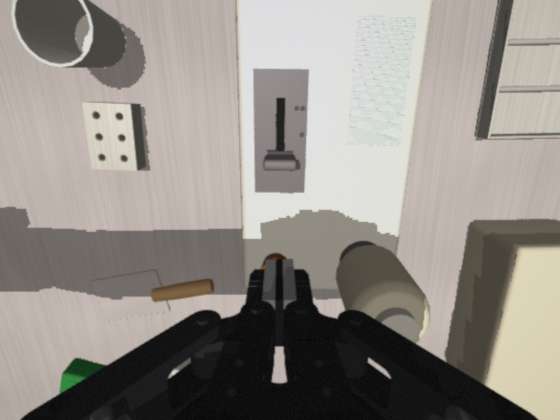

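The wrist view shows the lever at (280,162) in the closed position, the single pip at (302,134) and the pair at (300,107). The lever centre is at (0.6223, 0.0391), 28 mm ahead of the fingertip, and the dish is behind it. I'll lower the fingertip.

Request:
send_rows(
  steps=[
    [[0,0,0.035],0],
    [[0,0,0.035],0],
    [[0,0,0.035],0],
    [[0,0,0.035],0],
    [[0,0,0.02],0],
    [[0,0,0],0],
    [[0,0,0],0],
  ],
)

```text
time_s: 3.37
eef_pos: [0.6219, 0.0106, 0.071]
orientation: [[1.0, -0.021, -0.002], [-0.021, -1.0, -0.0], [-0.002, 0.0, -1.0]]
wrist_force: [0.0, -0.3, 0.8]
gripper_width: -0.002
```

Request:
send_rows(
  steps=[
    [[0,-0.008,0],0],
    [[0,-0.006,0],0],
    [[0,-0.004,0],0],
    [[0,-0.004,0],0],
    [[0,-0.004,0],0],
    [[0,-0.004,0],0],
    [[0,-0.004,0],0],
  ],
)

```text
time_s: 3.95
eef_pos: [0.6243, 0.0452, 0.0731]
orientation: [[1.0, -0.023, 0.003], [-0.023, -1.0, 0.0], [0.003, -0.0, -1.0]]
wrist_force: [0.3, -1.5, 1.5]
gripper_width: -0.0
```

Request:
send_rows(
  steps=[
    [[0,-0.005,0],0],
    [[0,-0.005,0],0],
    [[0,-0.005,0],0],
    [[0,-0.004,0],0],
    [[0,-0.003,0],0],
    [[0,-0.002,0],0],
    [[0,-0.002,0],0],
    [[0,0,0],0],
  ],
)

```text
time_s: 4.62
eef_pos: [0.6236, 0.071, 0.0713]
orientation: [[1.0, -0.023, -0.0], [-0.023, -1.0, -0.0], [-0.0, 0.0, -1.0]]
wrist_force: [0.8, -2.5, 2.9]
gripper_width: -0.003
```

Request:
send_rows(
  steps=[
    [[0,-0.002,0],0],
    [[0,-0.002,0],0],
    [[0,0,0],0],
  ],
)

```text
time_s: 4.87
eef_pos: [0.6236, 0.0712, 0.0713]
orientation: [[1.0, -0.026, -0.001], [-0.026, -1.0, -0.004], [-0.001, 0.004, -1.0]]
wrist_force: [-0.1, -11.3, 3.6]
gripper_width: 0.004
```

Request:
send_rows(
  steps=[
    [[0,-0.002,0],0],
    [[0,-0.002,0],0],
    [[0,0,0],0],
  ],
)

```text
time_s: 5.12
eef_pos: [0.6236, 0.0714, 0.0714]
orientation: [[1.0, -0.029, -0.001], [-0.029, -1.0, -0.008], [-0.001, 0.008, -1.0]]
wrist_force: [-2.6, -21.2, 5.9]
gripper_width: 0.004
```

That's the hard stop: 21 N with no further travel. I'll back off, raise, and look.

Request:
send_rows(
  steps=[
    [[0,0.008,0],0],
    [[0,0.012,0],0],
    [[0,0.02,0],0],
    [[0,0,0],0],
    [[0,0,-0.03],0],
    [[0,0,-0.04],0],
    [[0,0,-0.04],0],
    [[0,0,-0.04],0],
    [[0,0,0],0],
    [[0,0,0],0],
  ],
)

```text
time_s: 5.95
eef_pos: [0.6241, 0.0395, 0.2238]
orientation: [[1.0, -0.022, 0.004], [-0.022, -1.0, 0.002], [0.004, -0.002, -1.0]]
wrist_force: [-1.0, -0.1, -0.7]
gripper_width: 0.001
```

Run:
```python
from h import *
s=bot.get_state(); im,d=bot.get_image("wrist"); cv2.imwrite("pics/wrist2.png",im[:,:,::-1])
P=cloud("wrist",d,s['eef_pos'],s['orientation']); Z=P[:,:,2]
c=P[(Z>.085)&(Z<.1)&(abs(P[:,:,0]-.63)<.06)&(abs(P[:,:,1]-.08)<.05)&(d>0)]; print(s['eef_pos'],len(c)) 
if len(c): print(cv2.minAreaRect((c[:,:2]*1000).astype(np.float32)))
```

```text
[0.62413515 0.0395147  0.22380231] 450
((623.59765625, 86.11600494384766), (10.332527160644531, 29.52178955078125), 87.08363342285156)
```

View pics/wrist2.png

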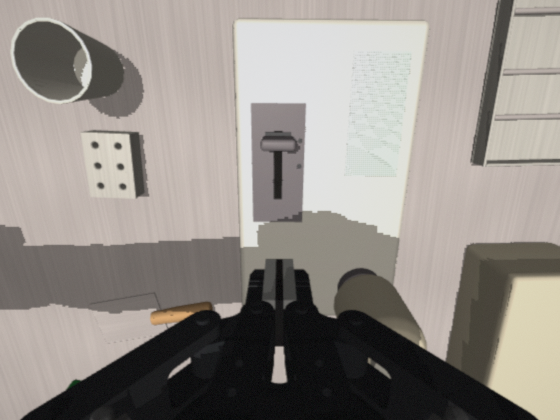

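The lever is now at the far end of its slot: its centre is at y=0.0861, 47 mm from where it started, level with the two pips. On to the start pad.

Request:
send_rows(
  steps=[
    [[-0.0116,0.0347,0],0],
    [[-0.0116,0.0347,0],0],
    [[-0.0116,0.0347,0],0],
    [[-0.0116,0.0347,0],0],
    [[-0.0116,0.0347,0],0],
    [[-0.0116,0.0347,0],0],
    [[-0.0116,0.0347,0],0],
    [[-0.0116,0.0347,0],0],
    [[-0.0116,0.0347,0],0],
    [[-0.0116,0.0347,0],0],
  ],
)

```text
time_s: 6.83
eef_pos: [0.4978, -0.3061, 0.2196]
orientation: [[1.0, -0.022, -0.002], [-0.022, -1.0, 0.002], [-0.002, -0.002, -1.0]]
wrist_force: [1.2, -0.4, 0.4]
gripper_width: -0.004
```

Run:
```python
from h import *
s=bot.get_state(); print(s['joint_pos'].round(1),s['eef_pos'])
```

```text
[ -6.6  16.7  41.1  92.9 -11.3  74.8  35.1] [ 0.49779445 -0.30607494  0.21963527]
```

Request:
send_rows(
  steps=[
    [[0,0,0],-1],
    [[0,0,0],-1],
    [[0,0,0],-1],
    [[0,0,0],-1],
    [[0,0,0],-1],
    [[0,0,0],-1],
    [[0,0,0],-1],
    [[0,0,0],-1],
    [[0,0,0],-1],
    [[0,0,0],-1],
  ],
)

```text
time_s: 7.67
eef_pos: [0.4986, -0.3045, 0.2193]
orientation: [[0.515, 0.857, -0.003], [0.857, -0.515, 0.002], [0.0, -0.003, -1.0]]
wrist_force: [0.3, 0.3, -0.5]
gripper_width: 0.005
```

Request:
send_rows(
  steps=[
    [[0,0,0],-1],
    [[0,0,0],-1],
    [[0,0,0],-0.8],
    [[0,0,0],0],
    [[0,0,0],0],
  ],
)

```text
time_s: 8.08
eef_pos: [0.4987, -0.3049, 0.2199]
orientation: [[0.253, 0.967, -0.002], [0.967, -0.253, 0.001], [0.001, -0.002, -1.0]]
wrist_force: [-0.5, -0.1, -0.2]
gripper_width: -0.003
```

Run:
```python
from h import *
s=bot.get_state(); im,d=bot.get_image("wrist"); cv2.imwrite("pics/wrist3.png",im[:,:,::-1])
P=cloud("wrist",d,s['eef_pos'],s['orientation']); Z=P[:,:,2]
print(s['eef_pos'],s['joint_pos'].round(1))
c=P[(Z>.038)&(Z<.048)&(abs(P[:,:,0]-.5)<.05)&(abs(P[:,:,1]+.305)<.06)&(d>0)]; print(len(c), np.median(c[:,2]) if len(c) else 0) 
if len(c): print(cv2.minAreaRect((c[:,:2]*1000).astype(np.float32)))
m=bot.camera_model('wrist')
```

```text
[ 0.49867946 -0.3049063   0.21994227] [  2.1  15.2  29.9  92.4  -7.8  74.6 108.6]
1618 0.043162092752464465
((497.9175109863281, -307.4952087402344), (60.08332061767578, 29.466745376586914), 75.56623840332031)
```

View pics/wrist3.png

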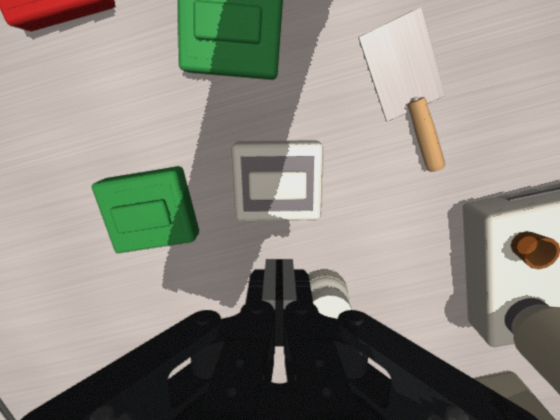

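The white pad's oblong key sits at (278,186). It measures 60 x 29.5 mm, centred at (0.498, -0.307), within 3 mm of the fingertip. I'll descend.

Request:
send_rows(
  steps=[
    [[0,0,0.035],0],
    [[-0.002,0,0.035],0],
    [[0,0,0.035],0],
    [[0,0,0.035],0],
    [[0,0,0.025],0],
    [[0,0,0.006],0],
    [[0,0,0],0],
    [[0,0,0],0],
  ],
)

```text
time_s: 8.8
eef_pos: [0.4991, -0.3078, 0.0513]
orientation: [[0.252, 0.968, 0.001], [0.968, -0.252, -0.0], [-0.0, 0.001, -1.0]]
wrist_force: [-0.0, -0.4, 0.4]
gripper_width: 0.002
```

Request:
send_rows(
  steps=[
    [[0,0,0.003],0],
    [[0,0,0.003],0],
    [[0,0,0.003],0],
    [[0,0,0.002],0],
    [[0,0,0.001],0],
    [[0,0,0],0],
    [[0,0,0],0],
  ],
)

```text
time_s: 9.38
eef_pos: [0.4992, -0.3076, 0.0388]
orientation: [[0.251, 0.968, 0.001], [0.968, -0.251, -0.0], [-0.0, 0.001, -1.0]]
wrist_force: [1.8, -0.5, 4.1]
gripper_width: 0.002
```

Request:
send_rows(
  steps=[
    [[0,0,0.002],0],
    [[0,0,0.002],0],
    [[0,0,0.001],0],
    [[0,0,0.001],0],
    [[0,0,0],0],
    [[0,0,0],0],
  ],
)

```text
time_s: 9.88
eef_pos: [0.4993, -0.3078, 0.0352]
orientation: [[0.251, 0.968, 0.002], [0.968, -0.251, 0.001], [0.001, 0.002, -1.0]]
wrist_force: [-8.6, 7.3, 35.3]
gripper_width: -0.001
```

It has bottomed out at z=0.0352 with 35 N. I'll release.

Request:
send_rows(
  steps=[
    [[0,0,-0.006],0],
    [[0,0,-0.01],0],
    [[0,0,-0.03],0],
    [[0,0,-0.04],0],
    [[0,0,-0.04],0],
    [[0,0,-0.04],0],
    [[0,0,-0.02],0],
    [[0,0,0],0],
    [[0,0,0],0],
  ],
)

```text
time_s: 10.63
eef_pos: [0.4985, -0.3075, 0.2188]
orientation: [[0.251, 0.968, 0.001], [0.968, -0.251, -0.0], [0.0, 0.001, -1.0]]
wrist_force: [-0.7, -0.1, -0.1]
gripper_width: 0.0
```

Run:
```python
from h import *
s=bot.get_state(); im,d=bot.get_image("wrist")
P=cloud("wrist",d,s['eef_pos'],s['orientation']); Z=P[:,:,2]
c=P[(Z>.0375)&(Z<.048)&(abs(P[:,:,0]-.5)<.05)&(abs(P[:,:,1]+.305)<.06)&(d>0)]; print(s['eef_pos'],s['wrist_force'],len(c), np.median(c[:,2]),cv2.minAreaRect((c[:,:2]*1000).astype(np.float32)))
a,d=bot.get_image("scene"); P=cloud("scene",d); 
Z=P[:,:,2]; c=P[(Z>.087)&(Z<.1)&(abs(P[:,:,0]-.623)<.03)&(P[:,:,1]>0)&(P[:,:,1]<.12)]; print('lever',len(c),np.median(c,0))
b,_=bot.get_image("side")
cv2.imwrite("pics/end.png",cv2.resize(np.hstack([a,b])[:,:,::-1],(800,300),interpolation=cv2.INTER_AREA)); cv2.imwrite("pics/wend.png",im[:,:,::-1]); print(s['time_s'])
```

```text
[ 0.49852049 -0.30748084  0.21882501] [-0.68120064 -0.14785808 -0.0986755 ] 1631 0.04306442177652042 ((498.4587707519531, -307.7536315917969), (59.40925216674805, 30.511831283569336), 75.90583801269531)
lever 44 [0.62856075 0.0882795  0.09296421]
10.6333
```

View pics/end.png

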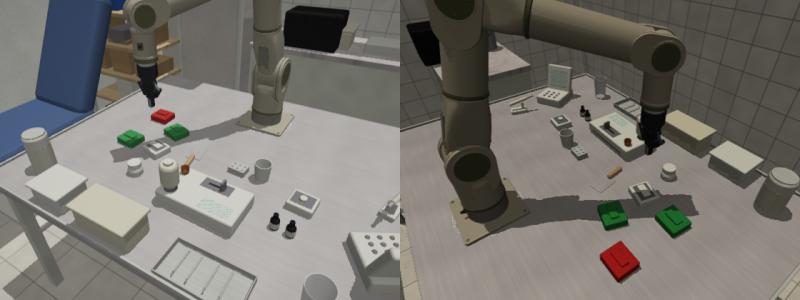

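View pics/wend.png

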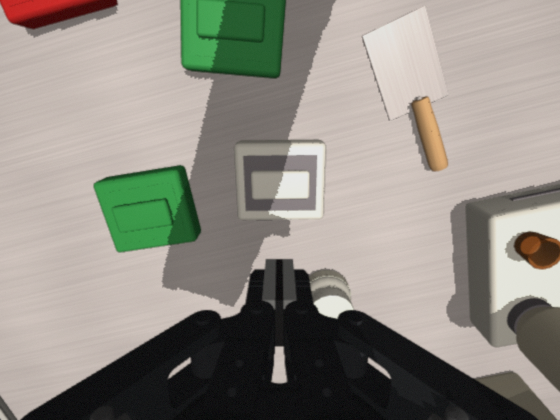

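The key is back up at the height measured before the press, the lever is still at the full-flow stop, and the bystanders haven't visibly moved. I'll hand in now.

```bash
python3 -c "
from station import bot
print(bot.finish_job())"
```

```text
the job is handed in; nothing more can be done
None
```

The full flush was started as asked and the job is handed in, at about 11 s of the 43 s allowed. No verdict is reported.

- **Lever:** I pushed it with the shut fingertips past half flow to the hard stop, where the force reached 21 N with no further travel. The wrist camera then put its centre 47 mm from its start, against a nominal 48 mm and within the 2 mm calibration. A later scene view still showed it at the far end.
- **Start key:** Only after that I pressed the oblong key on the white pad. It bottomed out with the fingertip 35.2 mm above the table at about 35 N; fully down is nominally 35.5 mm. After release it measured the same height as before the press, 43.1 against 43.2 mm. Both readings are about 1.5 mm above the nominal 41.5 mm, which is also within calibration.
- **Everything else:** I never went near the call pad or the red and green look-alikes. The loose items look unmoved in the last pictures, though I checked that by eye, not by measurement. The robot ended clear, at about 0.22 m height. No check failed.

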